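# Check the joint of a bolted housing with a probe and clip the probe back in its rest

### The job

Pick up the inspection probe and, with its tip touching the top of the two-part housing held in the vise, run it slowly (about 2 cm a second) along the whole joint line between the two halves, from the left end to the right end as seen from the robot. Then put the probe away: press its handle down into the two spring clips of the tool rest until it has snapped fully home in both, either way round. Leave the mug, the jar and the steel sleeves where they stand.

Things in the scene. Friction and masses are not known exactly. Their poses are not given: they have to be found in the camera images.
- probe: Inspection probe, 157 mm long, about 90 g, lying on the bench. Round ribbed aluminium handle, 18 mm diameter, between two red hexagonal anti-roll collars (22 mm across flats; inner faces 48 mm, outer 56 mm from the origin). A 5 mm steel rod with a ball tip sticks out past the +x collar. Origin: on the handle's axis midway between the collars, 11 mm above the bench as it lies. x axis: towards the tip.
- probe_tip (a point): Centre of the probe's ball tip (radius 2.5 mm), on the handle's axis 99 mm from the probe's origin.
- rest: Fixed tool rest: blue steel base plate 130 x 60 x 6 mm with two black posts (each 16 mm along x, 30 mm wide, 32 mm high above the bench), centred at x = -34 and +34 mm, each topped by a spring clip. x axis: the line along which the clipped handle lies. Origin: centre of the underside. Between the posts 52 mm are free along x, down to the base plate, for a gripper's fingers.
- clip_0 (a point): Throat of the spring clip at x = -34 mm of the rest, 51 mm above the bench. The clip is 12 mm long; its two sprung steel fingers have flared lips 24 mm apart at the top (59 mm above the bench), a throat of 12 mm here and a round seat for the 18 mm handle below. They spread when the handle is pressed straight down (at most about 15 N for both clips together) and close over it.
- clip_1 (a point): Throat of the spring clip at x = +34 mm of the rest, 51 mm above the bench. The clip is 12 mm long; its two sprung steel fingers have flared lips 24 mm apart at the top (59 mm above the bench), a throat of 12 mm here and a round seat for the 18 mm handle below. They spread when the handle is pressed straight down (at most about 15 N for both clips together) and close over it.
- clip_seat (a point): Where the middle of the handle's axis lies when the probe is fully home in both clips: midway between the clips, 43 mm above the bench. The probe may lie either way round, and up to about 10 mm off along the axis.
- housing: Fixed two-part housing in a steel vise: 60 (x) x 120 (y) x 58 mm, level top 98 mm above the bench, 18 mm above the jaws at its +x and -x sides (the vise reaches 133 mm to -x, 67 mm to +x). -x half green, +x half bare aluminium; the straight dark joint line between them runs along y, the whole length of the top, at x = 0. +y: left end seen from the robot. Origin: centre of its underside.
- seam_1 (a point): Point on the joint line, on the housing's top surface: left end, at y = 52 mm of the housing (8 mm from the end face).
- seam_2 (a point): Point on the joint line, on the housing's top surface: left quarter, at y = 26 mm of the housing.
- seam_3 (a point): Point on the joint line, on the housing's top surface: middle, at y = 0 mm of the housing.
- seam_4 (a point): Point on the joint line, on the housing's top surface: right quarter, at y = -26 mm of the housing.
- seam_5 (a point): Point on the joint line, on the housing's top surface: right end, at y = -52 mm of the housing (8 mm from the end face).
- mug: White mug, 80 mm in diameter, 95 mm high, handle at its +y side; a bystander. Origin: centre of its underside.
- jar: Small jar with a red cap, 44 mm in diameter, 60 mm high; a bystander. Origin: centre of its underside.
- sleeve_a: Turned steel sleeve standing on end, 36 mm in diameter, 50 mm high; a bystander. Origin: centre of its underside.
- sleeve_b: Another such steel sleeve; a bystander.
Not all that is in view belongs to the job. What is meant by the probe is not orange, and is the smaller of those in its own colour.

How it is judged:
By the outcome, as a careful person would: the job done as asked, in the order asked, and still so for the second after the job is handed in, with the robot touching nothing.
It also fails if it takes over 58 s, if anything falls off the work surface, if the arm or the gripper's body presses on something with over 40 N, if the wrist force passes 120 N, or if a joint passes its speed limit or range.

### The arm

A 6-joint arm with a two-finger parallel gripper is mounted at the origin on the work surface. World frame = base frame: x ahead of the robot, y to its left, z up, the work surface at z = 0. Lengths are in m, angles in rad, forces in N, time in s.
With the tool pointing down it reaches from about 0.35 to 0.925 m from the base axis. Payload 6.4 kg.
Tool frame: the origin (TCP) lies on the mounting face of the last link; the fingertips stand 199 mm ahead of it and the grasp point (between the pads) lies 180 mm ahead of it; z points along the fingers, y is the line along which they close (so a half turn about z gives the same grasp; the last joint's range is limited). The gripper opens to 94 mm and grips with 3 to 60 N. Pads are 16 mm wide; open, the fingers measure 119 mm over their backs; the gripper's body (75 mm by 177 mm) begins 78 mm behind the grasp point.
Start: joints at [-1.399, 0.245, 1.558, -0, 1.339, -0.174], TCP at [0.22, -0.612, 0.405] pointing down, gripper open.
Joint ranges: [-3.13, 3.13], [-1.02, 2.26], [0.13, 2.54], [-0.95, 4.09], [0.21, 2.88], [-2.74, 2.74]. Speed limits (rad/s): [2.57, 2.57, 3.14, 3.14, 3.14, 3.14].

### API

Orientations are given as a unit quaternion [x, y, z, w].
In Python, from rig import robot gives the robot as it stands.
- The arm moves only by the tool servo_tool, never from a script. Its argument "moves" is a list of rows, each an object with "grip": the closure, from 0 (fully open) to 1 (shut); "offset": the shift along the tool's x, y, z in mm, a list of three; "rotation": the turn, a rotation vector about the tool's x, y, z in degrees, a list of three. In form: [{"grip": grip, "offset": [dx, dy, dz], "rotation": [wx, wy, wz]}, ...]. A call has 1 to 8 rows; each row shifts and turns the commanded pose from where the row before left it, along the tool's axes as they then stand; what a row does not reach is not made up. A row lasts 1/12 s, in which the tool goes at most 41.7 mm and 7.16 degrees, less where a joint would pass 70% of its speed; a pose out of reach is approached as far as the arm can. A call with a gripper value outside its range is refused whole. The fingers move at their own pace and stop on an object; "newtons" is the grip in N (left out, the last holds). Time passes only in rows, so rows that do not move let the fingers close. It gives the time, the measured TCP pose, the force, the opening and the grip force at its end, in the units of the state.
- robot.get_state(): the state, without advancing time (a new reading comes with each control period).
- robot.grab_frame(name): name is "scene" or "side" or "wrist"; returns the picture (420x560x3 uint8, red, green, blue); there is no depth.
- robot.camera_model(name): a dict with "camera_matrix" (3x3 intrinsics, pixels), "R" (3x3) and "t" (3): a world point X has camera coordinates R X + t; the wrist camera has in their place "T_tool_cam" (4x4, takes a point from camera to tool coordinates, whose origin is the TCP and whose axes are the flange's). Camera axes: x right, y down, z forward; pixel columns grow to the right and rows downward; lengths in m; the calibration is good to about 2 mm. A picture is of the moment at which its call begins: read the wrist's pose just before it. camera_model takes no time and is no camera call.
- robot.hand_in(): hands the job in; it is judged then, once.
The state is a dict: "t": time; "joint_positions": joint angles; "dq": joint speeds; "effort": joint torques, N m; "ee_pos": TCP position; "eef_rot": TCP orientation; "contact_force": force on the tool from outside, world axes, zero at the start; "torque": the same for the moment, N m; "opening": finger opening in m; "finger_force": force on a finger pad.
Only numpy, scipy, OpenCV 4.12 (cv2) and the standard library are available. Lean on these libraries where they do the work, as an engineer would, in place of code of your own. Each camera call takes 0.05 s, during which the arm holds its last target. There are 200 camera calls.

## Working session

There is one attempt and no reset: what is moved stays moved. The work goes in short steps, Python scripts to look and compute and a tool call to move; the robot and the scene stay as the last step left them, time stands still between calls to the robot, and variables do not carry over. Pictures are saved under pics/ and viewed, at most 12 in all, crops included, and the job is handed in when it is done.

Besides the shell and the picture viewer there is one more tool, called after "Emit:" in YAML: its name, and indented under it one key for each argument. servo_tool: Moves the arm, as the interface text tells. Its arguments: {"type":"object","properties":{"moves":{"type":"array","items":{"type":"object","properties":{"grip":{"type":"number"},"offset":{"type":"array","items":{"type":"number"}},"rotation":{"type":"array","items":{"type":"number"}}}}},"newtons":{"type":"number"}},"required":["moves"]}

```bash
mkdir -p pics
cat > h.py <<'E'
import numpy as np,cv2
from scipy.spatial.transform import Rotation as Ro
from rig import robot
def cam(n,s=None):
    m=robot.camera_model(n);K=np.array(m["camera_matrix"])
    if n=="wrist":
        s=s or robot.get_state();T=np.eye(4);T[:3,:3]=Ro.from_quat(s["eef_rot"]).as_matrix();T[:3,3]=s["ee_pos"]
        W=T@np.array(m["T_tool_cam"]);R=W[:3,:3].T;return K,R,-R@W[:3,3]
    return K,np.array(m["R"]),np.array(m["t"])
def back(c,px,z):
    K,R,t=c;o=-R.T@t;d=R.T@np.linalg.inv(K)@np.array([px[0],px[1],1.]);return o+d*(z-o[2])/d[2]
def proj(c,X):
    K,R,t=c;p=K@(R@np.array(X)+t);return p[:2]/p[2]
def grab(n,f):
    s=robot.get_state();im=robot.grab_frame(n);cv2.imwrite("pics/"+f,np.ascontiguousarray(im[:,:,::-1]));return s,im
E
python3 - <<'E'
from h import *
ims=[]
for n in("scene","side"):
    grab(n,n+"0.png")
s=robot.get_state();print(s)
for n in("scene","side"):
    c=cam(n);print(n,-c[1].T@c[2],c[0].tolist())
print(robot.camera_model("wrist"))
E
```

```text
{'t': 0.1, 'joint_positions': array([-1.39911783e+00,  2.45727728e-01,  1.55887182e+00, -2.51269833e-05,
        1.33870119e+00, -1.74101256e-01]), 'dq': array([ 0.00081954, -0.00026682, -0.00182435,  0.00025861,  0.0003573 ,
       -0.00116027]), 'effort': array([-3.07822638e-04, -4.16918743e+01, -3.15524876e+01,  6.86623785e-02,
        3.09891358e-02, -5.84049894e-05]), 'ee_pos': array([ 0.22027304, -0.61132675,  0.40367673]), 'eef_rot': array([ 9.85090877e-01,  1.72032653e-01, -1.11895740e-05, -8.54055178e-04]), 'contact_force': array([ 0.36095661,  0.70393239, -0.49919838]), 'torque': array([ 0.01819955,  0.03552766, -0.03041158]), 'finger_force': 0.0, 'opening': 0.09393877331808254}
scene [ 0.99404819 -0.86581212  1.11590984] [[532.3506017061223, 0.0, 277.91395608806545], [0.0, 532.3506017061223, 224.8249601173423], [0.0, 0.0, 1.0]]
side [0.13486191 0.77789064 0.87324318] [[444.9629061183935, 0.0, 275.32601761038796], [0.0, 444.9629061183935, 207.96758043386498], [0.0, 0.0, 1.0]]
{'camera_matrix': array([[314.21630947,   0.        , 281.2390114 ],
       [  0.        , 314.21630947, 211.25772059],
       [  0.        ,   0.        ,   1.        ]]), 'T_tool_cam': array([[-3.77792479e-04, -9.74100097e-01, -2.26116914e-01,
         6.51846785e-02],
       [ 9.99999929e-01, -3.68409720e-04, -8.36934652e-05,
        -2.44172520e-04],
       [-1.77785630e-06, -2.26116929e-01,  9.74100166e-01,
         1.96729175e-02],
       [ 0.00000000e+00,  0.00000000e+00,  0.00000000e+00,
         1.00000000e+00]])}
```

View pics/scene0.png

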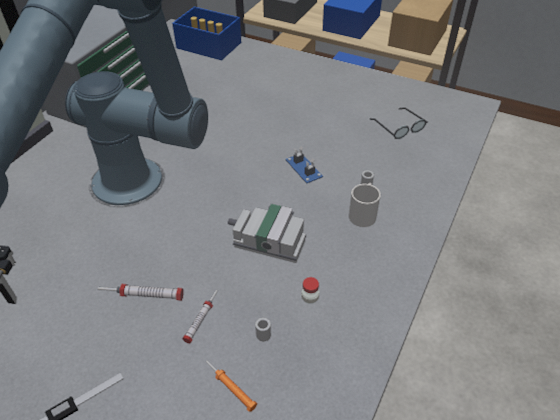

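View pics/side0.png

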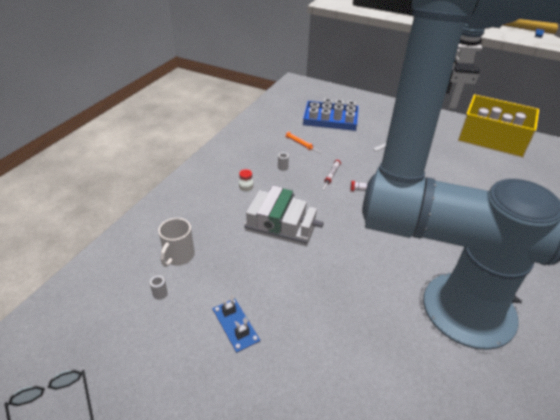

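Scene: candidates are the orange one at (235,388), the large silver/red one at (150,292) and the small silver/red one at (200,320). The small one fits: it is not orange and is the smaller of its colour. The housing is at (270,230), the rest at (303,166), the mug at (364,205), the jar at (311,289), and the sleeves at (263,329) and (368,179). I'll confirm with a crop.

Run:
```python
from h import *
im=cv2.imread("pics/scene0.png")
a=cv2.resize(im[270:360,90:250],None,fx=5,fy=5,interpolation=cv2.INTER_CUBIC)
cv2.imwrite("pics/c1.png",a)
b=cv2.resize(im[140:265,220:340],None,fx=4.8,fy=4.8,interpolation=cv2.INTER_CUBIC)
cv2.imwrite("pics/c2.png",b)
```

```text
(no output)
```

View pics/c1.png

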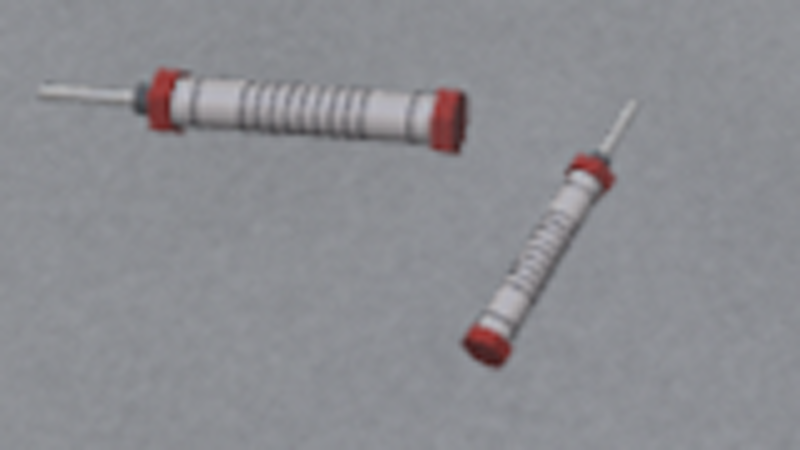

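View pics/c2.png

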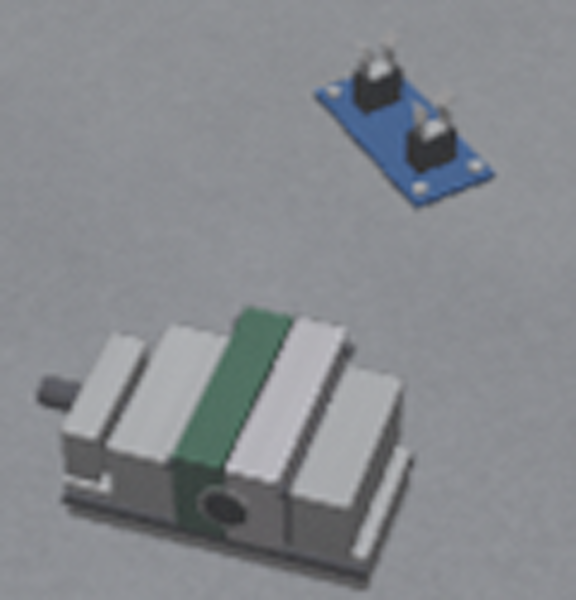

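c1 confirms it: the small silver/red probe has its tip at crop (632,103) and its rear collar at (487,352), clearly smaller than its twin. c2 shows the seam from (295,316) to (226,477), and the rest plate corners at (315,95), (418,207) and (494,175).

Run:
```python
from h import *
np.set_printoptions(precision=4,suppress=True)
c=cam("scene")
f1=lambda x,y:(x/5+90-.4,y/5+270-.4)
f2=lambda x,y:(x/4.8+220-.4,y/4.8+140-.4)
t=back(c,f1(632,103),.011);r=back(c,f1(487,350),.011);d=(t-r)[:2];L=np.linalg.norm(d)
print("probe",t,r,L,np.degrees(np.arctan2(d[1],d[0])),"O",r[:2]+d/L*.056)
t=back(c,f1(40,92),.014);r=back(c,f1(465,122),.014);print("big",t,r,np.linalg.norm(t-r))
a=back(c,f2(294,317),.098);b=back(c,f2(227,477),.098);d=(a-b)[:2];print("seam",a,b,np.linalg.norm(d),np.degrees(np.arctan2(d[1],d[0])),(a+b)/2)
p=[back(c,f2(*q),.006) for q in((315,95),(418,207),(494,175))];print("rest",p,np.linalg.norm(p[0]-p[1]),np.linalg.norm(p[1]-p[2]),"ctr",(p[0]+p[2])/2,np.degrees(np.arctan2(*(p[0]-p[1])[[1,0]])))
for n,px in(("mug",(364,222)),("jar",(311,297)),("slA",(263,337)),("slB",(368,184))):print(n,back(c,px,0))
```

```text
probe [ 0.4733 -0.2388  0.011 ] [ 0.488  -0.3914  0.011 ] 0.15329081019085827 95.47773840432518 O [ 0.4826 -0.3356]
big [ 0.2008 -0.3717  0.014 ] [ 0.4056 -0.2887  0.014 ] 0.22107565766648957
seam [0.5224 0.0281 0.098 ] [ 0.5453 -0.0939  0.098 ] 0.12414021356204447 100.6377281480589 [ 0.5339 -0.0329  0.098 ]
rest [array([0.3968, 0.3005, 0.006 ]), array([0.5052, 0.2321, 0.006 ]), array([0.536 , 0.2814, 0.006 ])] 0.12815950461243675 0.058147512963918145 ctr [0.4664 0.2909 0.006 ] 147.73301848104646
mug [0.7196 0.1623 0.    ]
jar [ 0.6945 -0.1414  0.    ]
slA [ 0.6413 -0.2981  0.    ]
slB [0.6727 0.3168 0.    ]
```

```bash
cat >> h.py <<'E'
def down(yaw,tilt=0):
    # tool x along yaw (deg), tilted tip-down by tilt about tool y
    y=np.radians(yaw);x=np.array([np.cos(y),np.sin(y),0]);z=np.array([0,0,-1.])
    R=np.column_stack([x,np.cross(z,x),z]);return R@Ro.from_euler('y',-tilt,degrees=True).as_matrix()
def plan(R1,p1,s=None,N=None):
    s=s or robot.get_state();R0=Ro.from_quat(s["eef_rot"]).as_matrix();p0=np.array(s["ee_pos"])
    w=Ro.from_matrix(R0.T@R1).as_rotvec(degrees=True);d=R0.T@(np.array(p1)-p0)
    if N is None:N=int(np.ceil(max(np.linalg.norm(w)/6.8,np.linalg.norm(d)*1e3/36,1)))
    while 1:
        S=sum(Ro.from_rotvec(w/N*k,degrees=True).as_matrix() for k in range(N))
        o=np.linalg.solve(S,d)*1e3
        if np.linalg.norm(o)<41:break
        N+=1
    print("rows",N,"offset",o.round(1).tolist(),"rot",(w/N).round(2).tolist())
E
python3 - <<'E'
from h import *
plan(down(95.5),[.4826,-.3356,.34])
E
```

```text
rows 12 offset [33.8, 4.8, 5.3] rot [-0.01, -0.01, -6.31]
```

Emit:
servo_tool:
  moves:
    - {"grip": 0.4,"offset": [33.8,4.8,5.3],"rotation": [0,0,-6.31]}
    - {"grip": 0.4,"offset": [33.8,4.8,5.3],"rotation": [0,0,-6.31]}
    - {"grip": 0.4,"offset": [33.8,4.8,5.3],"rotation": [0,0,-6.31]}
    - {"grip": 0.4,"offset": [33.8,4.8,5.3],"rotation": [0,0,-6.31]}
    - {"grip": 0.4,"offset": [33.8,4.8,5.3],"rotation": [0,0,-6.31]}
    - {"grip": 0.4,"offset": [33.8,4.8,5.3],"rotation": [0,0,-6.31]}
    - {"grip": 0.4,"offset": [33.8,4.8,5.3],"rotation": [0,0,-6.31]}
    - {"grip": 0.4,"offset": [33.8,4.8,5.3],"rotation": [0,0,-6.31]}

```text
t: 0.77
ee_pos: [0.4413, -0.4631, 0.3614]
eef_rot: [0.816, 0.578, 0.0, -0.0]
contact_force: [-0.3, -0.1, 0.5]
opening: 0.0563
finger_force: 0.0
```

Emit:
servo_tool:
  moves:
    - {"grip": 0.4,"offset": [33.8,4.8,5.3],"rotation": [0,0,-6.31]}
    - {"grip": 0.4,"offset": [33.8,4.8,5.3],"rotation": [0,0,-6.31]}
    - {"grip": 0.4,"offset": [33.8,4.8,5.3],"rotation": [0,0,-6.31]}
    - {"grip": 0.4,"offset": [33.8,4.8,5.3],"rotation": [0,0,-6.31]}
    - {"grip": 0.4,"offset": [0,0,0],"rotation": [0,0,0]}
    - {"grip": 0.4,"offset": [0,0,0],"rotation": [0,0,0]}

```text
t: 1.27
ee_pos: [0.4829, -0.3341, 0.3403]
eef_rot: [0.671, 0.741, -0.0, -0.001]
contact_force: [-0.5, -0.1, 1.0]
opening: 0.0566
finger_force: 0.0
```

Run:
```python
from h import *
s,im=grab("wrist","w1.png");print(s["ee_pos"],s["eef_rot"],s["opening"])
c=cam("wrist",s)
from h import *
f=lambda k:proj(c,np.array([.4826,-.3356,.011])+k*np.r_[np.cos(np.radians(95.5)),np.sin(np.radians(95.5)),0])
print(f(-.056),f(0),f(.099))
```

```text
[ 0.48288643 -0.33409311  0.34026789] [ 6.71499585e-01  7.41004518e-01 -3.25317091e-05 -7.81206769e-04] 0.056645389935461934
[281.06110217 258.9496471 ] [281.16304824 206.73324191] [281.3646519  103.47258481]
```

View pics/w1.png

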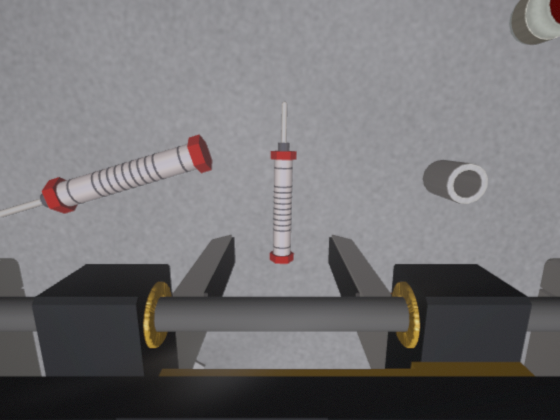

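w1 shows the probe under the gripper: tip at (284.5,103), front collar (284,155), rear collar (282,257). It lies very close to the prediction.

Run:
```python
from h import *
s=robot.get_state();c=cam("wrist",s)
a=back(c,(282,257),.011);f=back(c,(284,155),.011);t=back(c,(284.5,103.5),.011);d=(t-a)[:2];y=np.degrees(np.arctan2(d[1],d[0]));print(a,f,t,np.linalg.norm(d),y,(a+f)/2)
u=d/np.linalg.norm(d);O=t[:2]-.0985*u;print(O)
plan(down(y),[*O,.201])
```

```text
[ 0.48882481 -0.39104458  0.011     ] [ 0.48057721 -0.28587989  0.011     ] [ 0.47637468 -0.23841365  0.011     ] 0.15313786736554597 94.6633040289804 [ 0.48470101 -0.33846224  0.011     ]
[ 0.48438274 -0.33658759]
rows 4 offset [-0.3, 0.4, 35.0] rot [-0.0, 0.0, 0.22]
```

Emit:
servo_tool:
  moves:
    - {"grip": 0.4,"offset": [-0.5,0.4,35],"rotation": [0,0,0.2]}
    - {"grip": 0.4,"offset": [-0.5,0.4,35],"rotation": [0,0,0.2]}
    - {"grip": 0.4,"offset": [-0.5,0.4,35],"rotation": [0,0,0.2]}
    - {"grip": 0.4,"offset": [-0.5,0.4,24],"rotation": [0,0,0.2]}
    - {"grip": 0.4,"offset": [0,0,10],"rotation": [0,0,0]}
    - {"grip": 0.4,"offset": [0,0,0],"rotation": [0,0,0]}
    - {"grip": 1,"offset": [0,0,0],"rotation": [0,0,0]}
    - {"grip": 1,"offset": [0,0,0],"rotation": [0,0,0]}
  newtons: 50

```text
t: 1.98
ee_pos: [0.4846, -0.3388, 0.2031]
eef_rot: [0.678, 0.735, -0.0, 0.001]
contact_force: [0.4, 0.2, -0.6]
opening: 0.046
finger_force: 0.0
```

Emit:
servo_tool:
  moves:
    - {"grip": 1,"offset": [0,0,0],"rotation": [0,0,0]}
    - {"grip": 1,"offset": [0,0,0],"rotation": [0,0,0]}
    - {"grip": 1,"offset": [0,0,0],"rotation": [0,0,0]}
    - {"grip": 1,"offset": [0,0,0],"rotation": [0,0,0]}
    - {"grip": 1,"offset": [0,0,0],"rotation": [0,0,0]}

```text
t: 2.4
ee_pos: [0.4845, -0.3376, 0.2023]
eef_rot: [0.677, 0.736, -0.0, 0.0]
contact_force: [-0.9, 0.0, 0.9]
opening: 0.0167
finger_force: 50.0
```

```bash
cat >> h.py <<'E'
M=np.array([.534,-.033]);TT=np.array([.100,0,.191])
E
python3 - <<'E'
from h import *
s=robot.get_state();s=dict(s);s["ee_pos"]=np.array(s["ee_pos"])+[0,0,.15]
R=down(100.6,30);u=np.r_[np.cos(np.radians(100.6)),np.sin(np.radians(100.6))]
tip=np.r_[M+.057*u,.1305];p=tip-R@TT;print(p)
plan(R,p,s)
E
```

```text
[0.52187807 0.03177294 0.34591085]
rows 11 offset [32.5, 7.7, -7.2] rot [-0.14, -2.72, -0.52]
```

Emit:
servo_tool:
  moves:
    - {"grip": 1,"offset": [0,0,-20],"rotation": [0,0,0]}
    - {"grip": 1,"offset": [0,0,-35],"rotation": [0,0,0]}
    - {"grip": 1,"offset": [0,0,-35],"rotation": [0,0,0]}
    - {"grip": 1,"offset": [0,0,-35],"rotation": [0,0,0]}
    - {"grip": 1,"offset": [0,0,-25],"rotation": [0,0,0]}
    - {"grip": 1,"offset": [32.5,7.7,-7.2],"rotation": [-0.14,-2.72,-0.52]}
    - {"grip": 1,"offset": [32.5,7.7,-7.2],"rotation": [-0.14,-2.72,-0.52]}
    - {"grip": 1,"offset": [32.5,7.7,-7.2],"rotation": [-0.14,-2.72,-0.52]}

```text
t: 3.07
ee_pos: [0.4983, -0.2367, 0.37]
eef_rot: [0.666, 0.742, -0.046, 0.056]
contact_force: [0.0, 0.6, -1.5]
opening: 0.017
finger_force: 50.0
```

Emit:
servo_tool:
  moves:
    - {"grip": 1,"offset": [32.5,7.7,-7.2],"rotation": [-0.14,-2.72,-0.52]}
    - {"grip": 1,"offset": [32.5,7.7,-7.2],"rotation": [-0.14,-2.72,-0.52]}
    - {"grip": 1,"offset": [32.5,7.7,-7.2],"rotation": [-0.14,-2.72,-0.52]}
    - {"grip": 1,"offset": [32.5,7.7,-7.2],"rotation": [-0.14,-2.72,-0.52]}
    - {"grip": 1,"offset": [32.5,7.7,-7.2],"rotation": [-0.14,-2.72,-0.52]}
    - {"grip": 1,"offset": [32.5,7.7,-7.2],"rotation": [-0.14,-2.72,-0.52]}
    - {"grip": 1,"offset": [32.5,7.7,-7.2],"rotation": [-0.14,-2.72,-0.52]}
    - {"grip": 1,"offset": [32.5,7.7,-7.2],"rotation": [-0.14,-2.72,-0.52]}

```text
t: 3.73
ee_pos: [0.5216, 0.034, 0.3454]
eef_rot: [0.617, 0.743, -0.165, 0.2]
contact_force: [0.7, -0.2, -1.2]
opening: 0.0166
finger_force: 50.0
```

Emit:
servo_tool:
  moves:
    - {"grip": 1,"offset": [0,0,0],"rotation": [0,0,0]}
    - {"grip": 1,"offset": [0,0,0],"rotation": [0,0,0]}
    - {"grip": 1,"offset": [0,0,0],"rotation": [0,0,0]}

```text
t: 3.98
ee_pos: [0.5219, 0.0319, 0.3454]
eef_rot: [0.617, 0.743, -0.165, 0.199]
contact_force: [0.1, -0.3, -1.0]
opening: 0.0169
finger_force: 50.0
```

Run:
```python
from h import *
s,im=grab("wrist","w2.png");print(s["ee_pos"],s["eef_rot"],s["opening"],s["contact_force"])
c=cam("wrist",s);R=Ro.from_quat(s["eef_rot"]).as_matrix();tip=s["ee_pos"]+R@TT
u=np.r_[np.cos(np.radians(100.6)),np.sin(np.radians(100.6))]
print(tip,proj(c,tip),[proj(c,np.r_[M+k*u,.098]) for k in(.06,0,-.06)])
cv2.imwrite("pics/w2c.png",cv2.resize(im[0:240,130:450,::-1],None,fx=2.5,fy=2.5,interpolation=cv2.INTER_CUBIC))
```

```text
[0.52193261 0.03192101 0.34536796] [ 0.61714465  0.74328491 -0.16496308  0.19861322] 0.01692600986029469 [ 0.14640966 -0.26402319 -1.03620882]
[0.52349884 0.02344942 0.12994563] [281.297262    67.79734466] [array([281.1611164,  43.7631503]), array([281.21741047, 136.90000662]), array([281.25615213, 200.99691733])]
```

View pics/w2c.png

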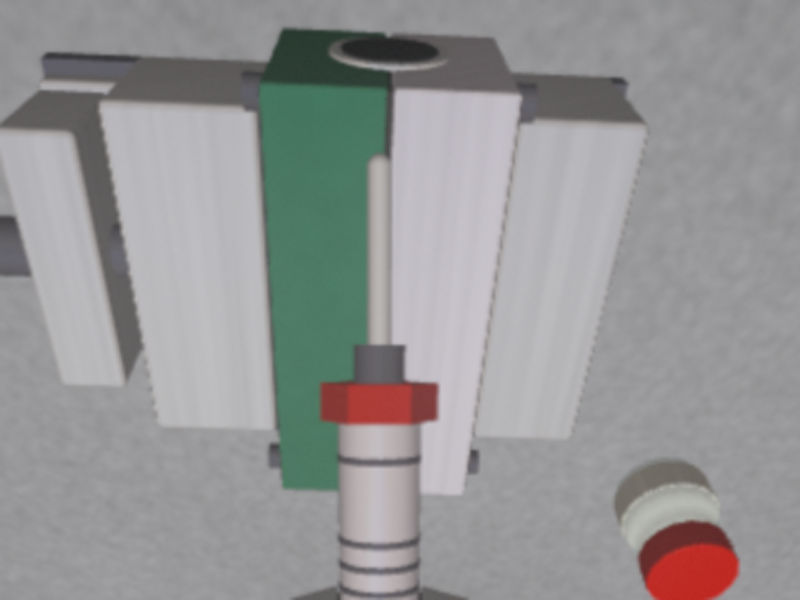

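w2c: the tip is at crop (378,160). The seam's left end is at (389,90). The housing top corners are at (261,84), (519,95), (282,488) and (464,493).

Run:
```python
from h import *
s=robot.get_state();c=cam("wrist",s)
f=lambda x,y:(x/2.5+130-.3,y/2.5-.3)
q=[back(c,f(*p),.098)[:2] for p in((261,84),(519,95),(282,488),(464,493),(389,90))]
print(np.array(q));a=(q[0]+q[1])/2;b=(q[2]+q[3])/2;d=a-b
print("w",np.linalg.norm(q[0]-q[1]),np.linalg.norm(q[2]-q[3]),"L",np.linalg.norm(d),"yaw",np.degrees(np.arctan2(d[1],d[0])),"mid",(a+b)/2, "a",a)
d=q[0]-q[2];print(np.degrees(np.arctan2(d[1],d[0])));d=q[1]-q[3];print(np.degrees(np.arctan2(d[1],d[0])))
R=Ro.from_quat(s["eef_rot"]).as_matrix();print("tip",s["ee_pos"]+R@TT,"px tip on z=.13",back(c,f(378.5,168),.13))
```

```text
[[ 0.4961337   0.02577198]
 [ 0.55405107  0.03421565]
 [ 0.51262543 -0.09208855]
 [ 0.57204224 -0.08331487]
 [ 0.524761    0.02983391]]
w 0.05852962821114384 0.06006109427104348 L 0.11895168834892668 yaw 98.33408945278055 mid [ 0.53371311 -0.02885395] a [0.52509239 0.02999382]
97.96543722853578
98.70308023991362
tip [0.52371744 0.0228451  0.13020157] px tip on z=.13 [0.52355237 0.02318891 0.13      ]
```

```bash
sed -i 's/^M=.*/M=np.array([.5337,-.0289]);TT=np.array([.100,0,.191])/' h.py
cat >> h.py <<'E'
Y=98.3;u=np.r_[np.cos(np.radians(Y)),np.sin(np.radians(Y))]
def rep():
    s=robot.get_state();R=Ro.from_quat(s["eef_rot"]).as_matrix();tip=s["ee_pos"]+R@TT
    d=tip[:2]-M;print("t",s["t"],"along",d@u,"lat(+left of u)",d@[-u[1],u[0]],"z",tip[2],"F",s["contact_force"].round(2),"yaw",np.degrees(np.arctan2(R[1,0],R[0,0])));return s
E
python3 - <<'E'
from h import *
rep();R=down(98.3,30);plan(R,np.r_[M+.057*u,.108]-R@TT,N=4)
E
```

```text
t 4.0333 along 0.05264415426254078 lat(+left of u) 0.002408270842003699 z 0.13020156729823354 F [-0.01 -0.08 -0.47] yaw 100.5075859143076
rows 4 offset [3.8, 0.7, 4.2] rot [0.28, -0.02, 0.48]
```

Emit:
servo_tool:
  moves:
    - {"grip": 1,"offset": [3.8,0.7,4.2],"rotation": [0.28,0,0.48]}
    - {"grip": 1,"offset": [3.8,0.7,4.2],"rotation": [0.28,0,0.48]}
    - {"grip": 1,"offset": [3.8,0.7,4.2],"rotation": [0.28,0,0.48]}
    - {"grip": 1,"offset": [3.8,0.7,4.2],"rotation": [0.28,0,0.48]}
    - {"grip": 1,"offset": [0,0,0],"rotation": [0,0,0]}
    - {"grip": 1,"offset": [0,0,0],"rotation": [0,0,0]}

```text
t: 4.53
ee_pos: [0.5238, 0.0373, 0.3225]
eef_rot: [0.631, 0.731, -0.169, 0.195]
contact_force: [-0.4, 0.4, -1.3]
opening: 0.0165
finger_force: 50.0
```

Run:
```python
from h import *
rep();s,im=grab("wrist","w3.png")
cv2.imwrite("pics/w3c.png",cv2.resize(im[10:110,220:350,::-1],None,fx=6,fy=6,interpolation=cv2.INTER_CUBIC))
c=cam("wrist",s);print([((proj(c,np.r_[M+k*u,.098])-[220,10])*6).round() for k in(.06,.04,.02)])
```

```text
t 4.5333 along 0.05825473459902471 lat(+left of u) 0.0005221226277776676 z 0.10707895972089532 F [-0.44  0.41 -1.34] yaw 98.39561097899542
[array([374., 290.]), array([373., 515.]), array([373., 708.])]
```

View pics/w3c.png

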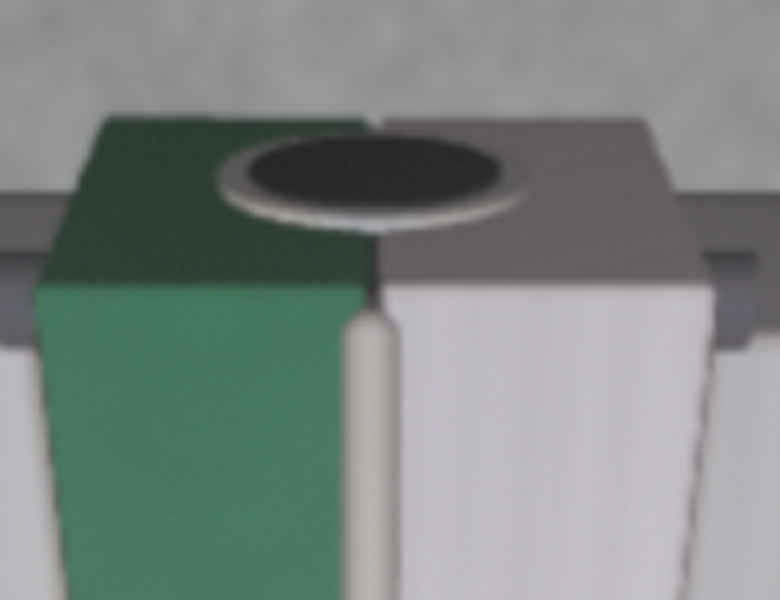

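w3c: the rod is centred at crop x 370 and the seam at 375, with the tip just inside the left edge. I'll shift 0.5 mm right and descend.

Emit:
servo_tool:
  moves:
    - {"grip": 1,"offset": [1,0.5,1.7],"rotation": [0,0,0]}
    - {"grip": 1,"offset": [0.8,0,1.3],"rotation": [0,0,0]}
    - {"grip": 1,"offset": [0.3,0,0.6],"rotation": [0,0,0]}
    - {"grip": 1,"offset": [0.2,0,0.4],"rotation": [0,0,0]}
    - {"grip": 1,"offset": [0,0,0],"rotation": [0,0,0]}
    - {"grip": 1,"offset": [0,0,0],"rotation": [0,0,0]}

```text
t: 5.08
ee_pos: [0.5244, 0.0375, 0.3187]
eef_rot: [0.631, 0.731, -0.169, 0.196]
contact_force: [0.3, 0.1, -1.9]
opening: 0.0167
finger_force: 50.0
```

```bash
python3 -c "from h import *;rep()"
```

```text
t 5.0833 along 0.05830451368720761 lat(+left of u) -0.0004047973650366893 z 0.10323460256489897 F [ 0.26  0.08 -1.88] yaw 98.36778590221371
```

Emit:
servo_tool:
  moves:
    - {"grip": 1,"offset": [0.25,0,0.43],"rotation": [0,0,0]}
    - {"grip": 1,"offset": [0.25,0,0.43],"rotation": [0,0,0]}
    - {"grip": 1,"offset": [0.25,0,0.43],"rotation": [0,0,0]}
    - {"grip": 1,"offset": [0.25,0,0.43],"rotation": [0,0,0]}
    - {"grip": 1,"offset": [0,0,0],"rotation": [0,0,0]}

```text
t: 5.5
ee_pos: [0.5244, 0.0375, 0.3165]
eef_rot: [0.631, 0.731, -0.169, 0.195]
contact_force: [0.3, -0.8, -0.6]
opening: 0.0167
finger_force: 50.0
```

Emit:
servo_tool:
  moves:
    - {"grip": 1,"offset": [0.25,0,0.43],"rotation": [0,0,0]}
    - {"grip": 1,"offset": [0.25,0,0.43],"rotation": [0,0,0]}
    - {"grip": 1,"offset": [0,0,0],"rotation": [0,0,0]}

```text
t: 5.75
ee_pos: [0.5245, 0.0374, 0.3157]
eef_rot: [0.631, 0.731, -0.169, 0.196]
contact_force: [-0.4, -0.4, -0.6]
opening: 0.0171
finger_force: 50.0
```

```bash
python3 -c "from h import *;rep()"
```

```text
t 5.75 along 0.058202274308299294 lat(+left of u) -0.0004444851701875249 z 0.10024645895230816 F [-0.44 -0.44 -0.57] yaw 98.36663048572763
```

Emit:
servo_tool:
  moves:
    - {"grip": 1,"offset": [0.25,0,0.43],"rotation": [0,0,0]}
    - {"grip": 1,"offset": [0,0,0],"rotation": [0,0,0]}

```text
t: 5.92
ee_pos: [0.5245, 0.0374, 0.3153]
eef_rot: [0.631, 0.731, -0.169, 0.196]
contact_force: [1.0, -1.1, 0.4]
opening: 0.0168
finger_force: 50.0
```

Emit:
servo_tool:
  moves:
    - {"grip": 1,"offset": [0.25,0,0.43],"rotation": [0,0,0]}
    - {"grip": 1,"offset": [0,0,0],"rotation": [0,0,0]}

```text
t: 6.08
ee_pos: [0.5245, 0.0374, 0.3148]
eef_rot: [0.631, 0.731, -0.169, 0.196]
contact_force: [-0.3, -0.1, 0.5]
opening: 0.0166
finger_force: 50.0
```

Emit:
servo_tool:
  moves:
    - {"grip": 1,"offset": [0.25,0,0.43],"rotation": [0,0,0]}
    - {"grip": 1,"offset": [0,0,0],"rotation": [0,0,0]}

```text
t: 6.25
ee_pos: [0.5245, 0.0374, 0.3143]
eef_rot: [0.631, 0.731, -0.169, 0.196]
contact_force: [-0.8, -1.3, 0.0]
opening: 0.0164
finger_force: 50.0
```

Emit:
servo_tool:
  moves:
    - {"grip": 1,"offset": [0.25,0,0.43],"rotation": [0,0,0]}
    - {"grip": 1,"offset": [0,0,0],"rotation": [0,0,0]}

```text
t: 6.42
ee_pos: [0.5245, 0.0374, 0.3138]
eef_rot: [0.631, 0.731, -0.169, 0.196]
contact_force: [0.3, -1.1, 1.1]
opening: 0.0171
finger_force: 50.0
```

Emit:
servo_tool:
  moves:
    - {"grip": 1,"offset": [0.25,0,0.43],"rotation": [0,0,0]}
    - {"grip": 1,"offset": [0,0,0],"rotation": [0,0,0]}

```text
t: 6.58
ee_pos: [0.5245, 0.0375, 0.3133]
eef_rot: [0.631, 0.731, -0.169, 0.196]
contact_force: [1.2, -0.7, 3.0]
opening: 0.0167
finger_force: 50.0
```

Run:
```python
from h import *
F=[]
for i in range(4):
    s=robot.get_state();robot.grab_frame("wrist");F.append(np.r_[s["contact_force"],s["torque"]])
print(np.mean(F,0).round(3),np.std(F,0).round(3));rep()
s,im=grab("wrist","w4.png")
cv2.imwrite("pics/w4c.png",cv2.resize(im[10:110,220:350,::-1],None,fx=6,fy=6,interpolation=cv2.INTER_CUBIC))
```

```text
[ 0.656 -0.797  1.75   0.027 -0.156  0.019] [0.338 0.102 0.78  0.037 0.004 0.023]
t 6.7833 along 0.05834564874789226 lat(+left of u) -0.0005082348935172721 z 0.09779223501195228 F [ 0.17 -0.59  2.51] yaw 98.35925287346264
```

View pics/w4c.png

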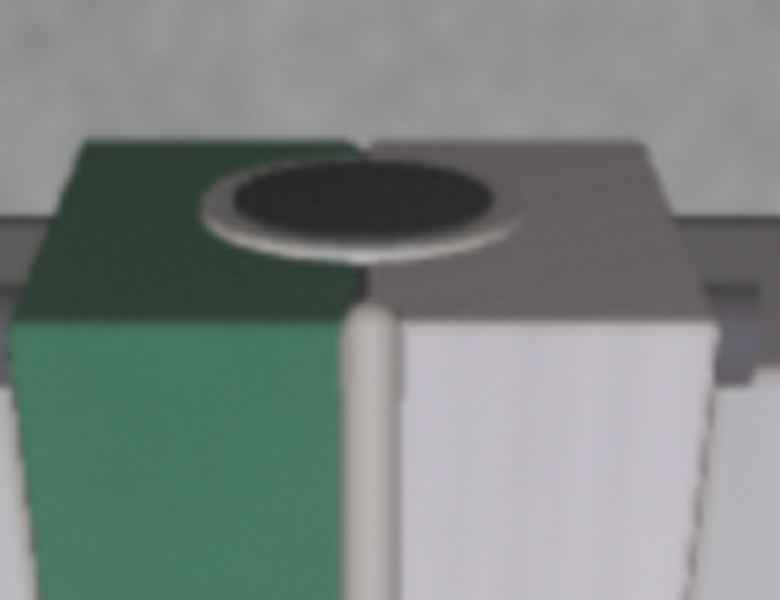

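Contact is made, about 3 N above baseline. The ball sits at the left end, 0.5 mm right of the seam centre. I'll trace with that correction included.

Emit:
servo_tool:
  moves:
    - {"grip": 1,"offset": [-1.44,-0.3,0.83],"rotation": [0,0,0]}
    - {"grip": 1,"offset": [-1.44,-0.2,0.83],"rotation": [0,0,0]}
    - {"grip": 1,"offset": [-1.44,0,0.83],"rotation": [0,0,0]}
    - {"grip": 1,"offset": [-1.44,0,0.83],"rotation": [0,0,0]}
    - {"grip": 1,"offset": [-1.44,0,0.83],"rotation": [0,0,0]}
    - {"grip": 1,"offset": [-1.44,0,0.83],"rotation": [0,0,0]}

```text
t: 7.33
ee_pos: [0.5253, 0.0274, 0.313]
eef_rot: [0.631, 0.731, -0.169, 0.195]
contact_force: [-1.1, 1.8, 0.9]
opening: 0.0169
finger_force: 50.0
```

```bash
python3 -c "from h import *;rep()"
```

```text
t 7.3333 along 0.04828467873708555 lat(+left of u) 0.00027524407359418647 z 0.0975341488256774 F [-1.11  1.78  0.86] yaw 98.37507962663517
```

Emit:
servo_tool:
  moves:
    - {"grip": 1,"offset": [-1.4,0.1,0.9],"rotation": [0,0,0]}
    - {"grip": 1,"offset": [-1.4,0.1,0.9],"rotation": [0,0,0]}
    - {"grip": 1,"offset": [-1.4,0,0.9],"rotation": [0,0,0]}
    - {"grip": 1,"offset": [-1.44,0,0.83],"rotation": [0,0,0]}
    - {"grip": 1,"offset": [-1.44,0,0.83],"rotation": [0,0,0]}
    - {"grip": 1,"offset": [-1.44,0,0.83],"rotation": [0,0,0]}
    - {"grip": 1,"offset": [-1.44,0,0.83],"rotation": [0,0,0]}
    - {"grip": 1,"offset": [-1.44,0,0.83],"rotation": [0,0,0]}

```text
t: 8.0
ee_pos: [0.5275, 0.0143, 0.3129]
eef_rot: [0.631, 0.731, -0.169, 0.196]
contact_force: [0.1, 1.6, 0.3]
opening: 0.0165
finger_force: 50.0
```

```bash
python3 -c "from h import *;rep()"
```

```text
t 8.0 along 0.03490802903356932 lat(+left of u) -0.00013361532544480786 z 0.09749807895209717 F [0.08 1.62 0.28] yaw 98.36518428986396
```

Emit:
servo_tool:
  moves:
    - {"grip": 1,"offset": [-1.3,0,1.0],"rotation": [0,0,0]}
    - {"grip": 1,"offset": [-1.3,0,1.0],"rotation": [0,0,0]}
    - {"grip": 1,"offset": [-1.4,0,0.9],"rotation": [0,0,0]}
    - {"grip": 1,"offset": [-1.44,0,0.83],"rotation": [0,0,0]}
    - {"grip": 1,"offset": [-1.44,0,0.83],"rotation": [0,0,0]}
    - {"grip": 1,"offset": [-1.44,0,0.83],"rotation": [0,0,0]}
    - {"grip": 1,"offset": [-1.44,0,0.83],"rotation": [0,0,0]}
    - {"grip": 1,"offset": [-1.44,0,0.83],"rotation": [0,0,0]}

```text
t: 8.67
ee_pos: [0.5294, 0.0012, 0.3124]
eef_rot: [0.631, 0.731, -0.169, 0.196]
contact_force: [0.6, 1.8, 0.8]
opening: 0.0166
finger_force: 50.0
```

Run:
```python
from h import *
rep();s,im=grab("wrist","w5.png")
im=im.astype(int)
for r in(50,56,60,64,68):
    g=im[r,:,1]-im[r,:,0];gi=np.where(g>25)[0];print(r,"green",gi.min(),gi.max(),im[r,gi.max()-2:gi.max()+16].sum(1).tolist())
```

```text
t 8.6667 along 0.021681771575784728 lat(+left of u) -0.00012596166036559907 z 0.09695189547034877 F [0.57 1.81 0.82] yaw 98.37058500161746
50 green 220 278 [289, 288, 274, 248, 231, 244, 344, 496, 562, 566, 566, 563, 566, 569, 572, 576, 578, 578]
56 green 221 278 [292, 287, 278, 247, 225, 238, 344, 496, 561, 566, 566, 566, 566, 572, 575, 578, 580, 578]
60 green 221 278 [292, 293, 299, 326, 368, 386, 388, 390, 433, 503, 557, 566, 569, 570, 575, 578, 580, 578]
64 green 222 276 [295, 298, 319, 384, 462, 507, 530, 544, 541, 521, 494, 457, 452, 523, 562, 572, 575, 581]
68 green 222 276 [294, 297, 322, 391, 465, 508, 533, 545, 540, 522, 497, 460, 449, 517, 563, 571, 577, 579]
```

Seam at column 280, ball at 281.3: 0.7 mm to the right. Correcting as I go.

Emit:
servo_tool:
  moves:
    - {"grip": 1,"offset": [-1.35,-0.2,0.95],"rotation": [0,0,0]}
    - {"grip": 1,"offset": [-1.35,-0.2,0.95],"rotation": [0,0,0]}
    - {"grip": 1,"offset": [-1.4,-0.2,0.9],"rotation": [0,0,0]}
    - {"grip": 1,"offset": [-1.44,-0.1,0.83],"rotation": [0,0,0]}
    - {"grip": 1,"offset": [-1.44,0,0.83],"rotation": [0,0,0]}
    - {"grip": 1,"offset": [-1.44,0,0.83],"rotation": [0,0,0]}
    - {"grip": 1,"offset": [-1.44,0,0.83],"rotation": [0,0,0]}
    - {"grip": 1,"offset": [-1.44,0,0.83],"rotation": [0,0,0]}

```text
t: 9.38
ee_pos: [0.5307, -0.012, 0.312]
eef_rot: [0.631, 0.731, -0.169, 0.195]
contact_force: [-0.7, 2.1, 1.2]
opening: 0.0171
finger_force: 50.0
```

Emit:
servo_tool:
  moves:
    - {"grip": 1,"offset": [-1.4,0,0.9],"rotation": [0,0,0]}
    - {"grip": 1,"offset": [-1.4,0,0.9],"rotation": [0,0,0]}
    - {"grip": 1,"offset": [-1.44,0,0.83],"rotation": [0,0,0]}
    - {"grip": 1,"offset": [-1.44,0,0.83],"rotation": [0,0,0]}
    - {"grip": 1,"offset": [-1.44,0,0.83],"rotation": [0,0,0]}
    - {"grip": 1,"offset": [-1.44,0,0.83],"rotation": [0,0,0]}
    - {"grip": 1,"offset": [-1.44,0,0.83],"rotation": [0,0,0]}
    - {"grip": 1,"offset": [-1.44,0,0.83],"rotation": [0,0,0]}

```text
t: 10.05
ee_pos: [0.5326, -0.0252, 0.3118]
eef_rot: [0.631, 0.731, -0.169, 0.195]
contact_force: [0.1, 1.2, 0.8]
opening: 0.0167
finger_force: 50.0
```

```bash
cat > chk.py <<'E'
from h import *
rep();s,im=grab("wrist","w6.png")
im=im.astype(int).sum(2)
for r in(46,50,54,56,58,60,62,64,68):print(r,im[r,272:292].tolist())
E
python3 chk.py
```

```text
t 10.05 along -0.0048974347876638265 lat(+left of u) 0.0005681056052266782 z 0.09639728862091826 F [0.08 1.17 0.76] yaw 98.36581914456781
46 [291, 290, 293, 292, 294, 295, 295, 289, 268, 233, 234, 278, 424, 553, 572, 572, 573, 571, 571, 576]
50 [289, 293, 291, 293, 294, 294, 293, 292, 269, 236, 232, 278, 425, 553, 573, 573, 573, 571, 573, 579]
54 [293, 294, 293, 295, 295, 298, 299, 294, 275, 236, 236, 275, 427, 555, 573, 573, 573, 572, 576, 579]
56 [293, 294, 294, 295, 299, 297, 297, 295, 274, 239, 228, 275, 429, 557, 574, 575, 573, 573, 576, 579]
58 [295, 298, 296, 296, 298, 299, 301, 293, 278, 253, 252, 283, 429, 557, 575, 573, 576, 573, 576, 580]
60 [297, 296, 298, 297, 302, 305, 324, 359, 394, 407, 403, 386, 393, 478, 557, 573, 573, 573, 575, 580]
62 [298, 297, 298, 299, 309, 349, 424, 470, 499, 509, 506, 487, 460, 444, 495, 567, 573, 573, 576, 580]
64 [299, 296, 297, 301, 327, 398, 475, 512, 534, 548, 543, 525, 500, 462, 457, 530, 570, 573, 576, 580]
68 [298, 294, 298, 300, 329, 400, 474, 513, 537, 551, 545, 526, 500, 464, 453, 527, 570, 573, 578, 582]
```

Ball and seam both at about column 281.5, so it is centred. Continuing.

Emit:
servo_tool:
  moves:
    - {"grip": 1,"offset": [-1.4,0,0.9],"rotation": [0,0,0]}
    - {"grip": 1,"offset": [-1.4,0,0.9],"rotation": [0,0,0]}
    - {"grip": 1,"offset": [-1.44,0,0.83],"rotation": [0,0,0]}
    - {"grip": 1,"offset": [-1.44,0,0.83],"rotation": [0,0,0]}
    - {"grip": 1,"offset": [-1.44,0,0.83],"rotation": [0,0,0]}
    - {"grip": 1,"offset": [-1.44,0,0.83],"rotation": [0,0,0]}
    - {"grip": 1,"offset": [-1.44,0,0.83],"rotation": [0,0,0]}
    - {"grip": 1,"offset": [-1.44,0,0.83],"rotation": [0,0,0]}

```text
t: 10.77
ee_pos: [0.5345, -0.0384, 0.3116]
eef_rot: [0.631, 0.731, -0.169, 0.196]
contact_force: [-0.3, 1.8, 1.3]
opening: 0.0167
finger_force: 50.0
```

Emit:
servo_tool:
  moves:
    - {"grip": 1,"offset": [-1.4,0,0.9],"rotation": [0,0,0]}
    - {"grip": 1,"offset": [-1.4,0,0.9],"rotation": [0,0,0]}
    - {"grip": 1,"offset": [-1.44,0,0.83],"rotation": [0,0,0]}
    - {"grip": 1,"offset": [-1.44,0,0.83],"rotation": [0,0,0]}
    - {"grip": 1,"offset": [-1.44,0,0.83],"rotation": [0,0,0]}
    - {"grip": 1,"offset": [-1.44,0,0.83],"rotation": [0,0,0]}
    - {"grip": 1,"offset": [-1.44,0,0.83],"rotation": [0,0,0]}
    - {"grip": 1,"offset": [-1.44,0,0.83],"rotation": [0,0,0]}

```text
t: 11.43
ee_pos: [0.5365, -0.0515, 0.3115]
eef_rot: [0.631, 0.731, -0.169, 0.195]
contact_force: [-0.8, 2.1, 1.2]
opening: 0.0166
finger_force: 50.0
```

```bash
python3 chk.py | sed -n '1p;4p;7,8p'
```

```text
t 11.4333 along -0.0315009900977414 lat(+left of u) 0.0005293447457952152 z 0.09606356285309775 F [-0.77  2.08  1.16] yaw 98.3634058786818
54 [301, 302, 301, 300, 303, 301, 303, 298, 276, 242, 238, 283, 435, 567, 583, 582, 582, 581, 584, 588]
60 [299, 301, 300, 304, 300, 307, 333, 378, 412, 428, 420, 401, 409, 481, 556, 581, 582, 584, 587, 591]
62 [304, 303, 302, 303, 313, 364, 441, 485, 510, 521, 516, 498, 468, 430, 471, 575, 585, 585, 587, 591]
```

Emit:
servo_tool:
  moves:
    - {"grip": 1,"offset": [-1.4,0,0.9],"rotation": [0,0,0]}
    - {"grip": 1,"offset": [-1.4,0,0.9],"rotation": [0,0,0]}
    - {"grip": 1,"offset": [-1.44,0,0.83],"rotation": [0,0,0]}
    - {"grip": 1,"offset": [-1.44,0,0.83],"rotation": [0,0,0]}
    - {"grip": 1,"offset": [-1.44,0,0.83],"rotation": [0,0,0]}
    - {"grip": 1,"offset": [-1.44,0,0.83],"rotation": [0,0,0]}
    - {"grip": 1,"offset": [-1.44,0,0.83],"rotation": [0,0,0]}
    - {"grip": 1,"offset": [-1.44,0,0.83],"rotation": [0,0,0]}

```text
t: 12.15
ee_pos: [0.5384, -0.0647, 0.3113]
eef_rot: [0.631, 0.731, -0.169, 0.195]
contact_force: [-0.3, 2.5, 1.2]
opening: 0.0166
finger_force: 50.0
```

Emit:
servo_tool:
  moves:
    - {"grip": 1,"offset": [-1.4,0,0.9],"rotation": [0,0,0]}
    - {"grip": 1,"offset": [-1.4,0,0.9],"rotation": [0,0,0]}
    - {"grip": 1,"offset": [-1.44,0,0.83],"rotation": [0,0,0]}
    - {"grip": 1,"offset": [-1.44,0,0.83],"rotation": [0,0,0]}
    - {"grip": 1,"offset": [-1.44,0,0.83],"rotation": [0,0,0]}
    - {"grip": 1,"offset": [-1.44,0,0.83],"rotation": [0,0,0]}
    - {"grip": 1,"offset": [-1.44,0,0.83],"rotation": [0,0,0]}
    - {"grip": 1,"offset": [-1.44,0,0.83],"rotation": [0,0,0]}

```text
t: 12.82
ee_pos: [0.5403, -0.0778, 0.3111]
eef_rot: [0.631, 0.731, -0.169, 0.195]
contact_force: [-0.2, 1.9, 1.1]
opening: 0.0166
finger_force: 50.0
```

```bash
python3 chk.py | sed -n '1p;4p;7,8p'
```

```text
t 12.8167 along -0.05807575046487595 lat(+left of u) 0.000511706440392428 z 0.09571736309095105 F [-0.23  1.9   1.1 ] yaw 98.36700393965492
54 [297, 294, 293, 295, 297, 300, 299, 293, 270, 238, 244, 317, 470, 573, 588, 588, 588, 588, 589, 591]
60 [295, 296, 294, 296, 294, 302, 339, 391, 424, 433, 427, 408, 418, 488, 560, 585, 588, 588, 590, 591]
62 [298, 298, 299, 300, 312, 364, 449, 493, 516, 528, 522, 500, 472, 434, 470, 577, 588, 589, 591, 591]
```

Seam traced end to end. Now lift and go above the rest.

Run:
```python
from h import *
s=dict(robot.get_state());R=Ro.from_quat(s["eef_rot"]).as_matrix();s["ee_pos"]=s["ee_pos"]+np.r_[0,0,.07]
print(R.T@[0,0,70/2])
plan(down(147.7),[.4664,.2909,.35],s)
```

```text
[-1.74894396e+01 -4.87890154e-03 -3.03169833e+01]
rows 11 offset [33.0, 11.9, -7.1] rot [-1.17, 2.55, -4.38]
```

Emit:
servo_tool:
  moves:
    - {"grip": 1,"offset": [-17.5,0,-30.3],"rotation": [0,0,0]}
    - {"grip": 1,"offset": [-17.5,0,-30.3],"rotation": [0,0,0]}
    - {"grip": 1,"offset": [33,11.9,-7.1],"rotation": [-1.17,2.55,-4.38]}
    - {"grip": 1,"offset": [33,11.9,-7.1],"rotation": [-1.17,2.55,-4.38]}
    - {"grip": 1,"offset": [33,11.9,-7.1],"rotation": [-1.17,2.55,-4.38]}
    - {"grip": 1,"offset": [33,11.9,-7.1],"rotation": [-1.17,2.55,-4.38]}
    - {"grip": 1,"offset": [33,11.9,-7.1],"rotation": [-1.17,2.55,-4.38]}
    - {"grip": 1,"offset": [33,11.9,-7.1],"rotation": [-1.17,2.55,-4.38]}

```text
t: 13.53
ee_pos: [0.5397, 0.1317, 0.3387]
eef_rot: [0.451, 0.884, -0.079, 0.091]
contact_force: [0.5, -0.0, -0.9]
opening: 0.0166
finger_force: 50.0
```

Emit:
servo_tool:
  moves:
    - {"grip": 1,"offset": [33,11.9,-7.1],"rotation": [-1.17,2.55,-4.38]}
    - {"grip": 1,"offset": [33,11.9,-7.1],"rotation": [-1.17,2.55,-4.38]}
    - {"grip": 1,"offset": [33,11.9,-7.1],"rotation": [-1.17,2.55,-4.38]}
    - {"grip": 1,"offset": [33,11.9,-7.1],"rotation": [-1.17,2.55,-4.38]}
    - {"grip": 1,"offset": [33,11.9,-7.1],"rotation": [-1.17,2.55,-4.38]}
    - {"grip": 1,"offset": [0,0,0],"rotation": [0,0,0]}
    - {"grip": 1,"offset": [0,0,0],"rotation": [0,0,0]}
    - {"grip": 1,"offset": [0,0,0],"rotation": [0,0,0]}

```text
t: 14.2
ee_pos: [0.4661, 0.291, 0.349]
eef_rot: [0.278, 0.961, -0.001, 0.0]
contact_force: [0.1, 0.1, -1.5]
opening: 0.017
finger_force: 50.0
```

Run:
```python
from h import *
s,im=grab("wrist","w7.png");R=Ro.from_quat(s["eef_rot"]).as_matrix();print(s["ee_pos"],R.round(4).tolist())
cv2.imwrite("pics/w7c.png",cv2.resize(im[40:280,120:440,::-1],None,fx=2.5,fy=2.5,interpolation=cv2.INTER_CUBIC))
c=cam("wrist",s)
for a in(-2,0,2,4):
    a=np.radians(a);print(((proj(c,s["ee_pos"]+R@[.0005+.0995*np.cos(a),0,.191-.0995*np.sin(a)])-[120,40])*2.5).round(1),((proj(c,s["ee_pos"]+R@[.0005+.048*np.cos(a),0,.191-.048*np.sin(a)])-[120,40])*2.5).round(1))
```

```text
[0.46610287 0.29103444 0.34896136] [[-0.8451, 0.5346, -0.0001], [0.5346, 0.8451, -0.0017], [-0.0008, -0.0014, -1.0]]
[402.2  73.9] [402.3 324.6]
[402.2  69.9] [402.3 325.3]
[402.2  66.5] [402.3 326.2]
[402.1  63.5] [402.3 327.4]
```

View pics/w7c.png

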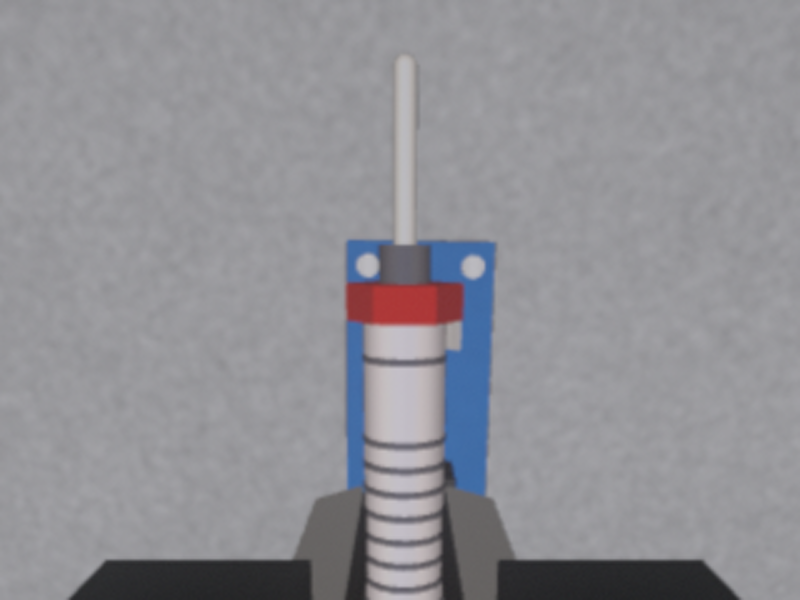

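w7c: ball tip at crop (404,57), giving about 2° tip-up pitch. Rest plate corners are at (347,241) and (496,243). The left edge runs to (348,490), the right edge to (487,495).

```bash
python3 - <<'E'
from h import *
s=robot.get_state();c=cam("wrist",s);R=Ro.from_quat(s["eef_rot"]).as_matrix()
f=lambda x,y:(x/2.5+120-.3,y/2.5+40-.3)
q=[back(c,f(*p),.006) for p in((347,241),(496,243),(348,490),(487,495))]
for v in(q[0]-q[2],q[1]-q[3]):print("yaw",np.degrees(np.arctan2(v[1],v[0])))
v=q[1]-q[0];y=np.degrees(np.arctan2(v[1],v[0]))+90;print("w",np.linalg.norm(v),"yaw",y)
e=(q[0]+q[1])/2
for yy in(148,149,150):
    k=np.radians(yy);ctr=e[:2]-.065*np.r_[np.cos(k),np.sin(k)];print(yy,ctr)
E
python3 - <<'E'
from h import *
im=cv2.imread("pics/w7.png").astype(int)
b=(im[:,:,0]-im[:,:,2])>50
s=robot.get_state();c=cam("wrist",s)
L=[];Rr=[]
for r in range(142,230,4):
    i=np.where(b[r,230:340])[0]+230
    if r<222 :
        L.append(back(c,(i.min()-.5,r),.006)[:2]);Rr.append(back(c,(i.max()+.5,r),.006)[:2])
for P in(L,Rr):
    v=cv2.fitLine(np.float32(P),cv2.DIST_HUBER,0,.01,.01).ravel();print(v, np.degrees(np.arctan2(v[1],v[0])))
top=[np.where(b[:,x])[0].min() for x in range(262,316,6)];print(top)
E
```

```text
yaw 146.9079969396153
yaw 147.03893762561327
w 0.05964476969604059 yaw 146.86549064979044
148 [0.46867406 0.29775575]
149 [0.46926681 0.29872303]
150 [0.46984259 0.2997005 ]
[ 0.75192696 -0.6592464   0.433901    0.28887337] -41.24242
[ 0.83542556 -0.54960364  0.45794967  0.33821288] -33.339825Traceback (most recent call last):
  File "<stdin>", line 12, in <module>
    return umr_minimum(a, axis, None, out, keepdims, initial, where)
ValueError: zero-size array to reduction operation minimum which has no identity
```

Run:
```python
from h import *
R=down(146.9,2);plan(R,np.r_[.468,.2967,.089]-R@[0,0,.191],N=4)
```

```text
rows 4 offset [2.4, 1.5, 17.2] rot [-0.02, -0.49, 0.18]
```

Emit:
servo_tool:
  moves:
    - {"grip": 1,"offset": [2.4,1.5,17.2],"rotation": [0,-0.49,0.18]}
    - {"grip": 1,"offset": [2.4,1.5,17.2],"rotation": [0,-0.49,0.18]}
    - {"grip": 1,"offset": [2.4,1.5,17.2],"rotation": [0,-0.49,0.18]}
    - {"grip": 1,"offset": [2.4,1.5,17.2],"rotation": [0,-0.49,0.18]}
    - {"grip": 1,"offset": [0,0,0],"rotation": [0,0,0]}
    - {"grip": 1,"offset": [0,0,0],"rotation": [0,0,0]}

```text
t: 14.75
ee_pos: [0.4621, 0.3001, 0.2795]
eef_rot: [0.285, 0.958, -0.006, 0.015]
contact_force: [0.7, -0.7, -1.5]
opening: 0.0169
finger_force: 50.0
```

Run:
```python
from h import *
s,w=grab("wrist","w8.png");print(s["ee_pos"],s["contact_force"]);_,sc=grab("scene","s8.png");_,sd=grab("side","d8.png")
a=cv2.resize(w[60:260,180:380,::-1],(400,400),interpolation=cv2.INTER_CUBIC)
b=cv2.resize(sc[120:190,265:335,::-1],(400,400),interpolation=cv2.INTER_CUBIC)
cv2.imwrite("pics/m8.png",np.hstack([a,b]))
```

```text
[0.46212853 0.30014056 0.27948018] [ 0.67051299 -0.71725434 -1.49583761]
```

View pics/m8.png

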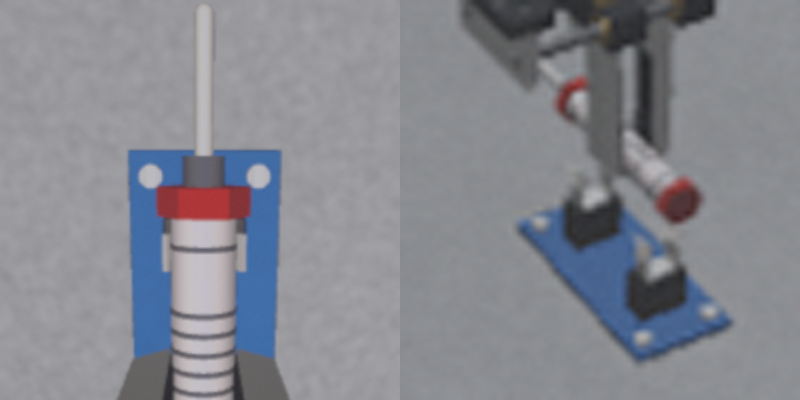

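m8: the probe is centred on the plate and clip. Plate midpoint is 204.5, clip midpoint 204 and handle 204 in the left panel. Clip rows are 235-272; I'll check the position along the axis.

Run:
```python
from h import *
s=robot.get_state();c=cam("wrist",s);R=Ro.from_quat(s["eef_rot"]).as_matrix()
g=s["ee_pos"]+R@[0,0,.191];k=np.radians(146.9);v=np.r_[np.cos(k),np.sin(k)];n=np.r_[v[1],-v[0]]
for r in(235,272):
    P=[back(c,(180+x/2,60+r/2-.2),.059)[:2]-g[:2] for x in(163,245)];print([(p@v,p@n) for p in P])
P=back(c,(180+204.5/2,60+150/2),.006)[:2]-g[:2];print("plate end",P@v,P@n,"(65 if centred)",g,"yaw",np.degrees(np.arctan2(R[1,0],R[0,0])))
plan(down(146.9,2),s["ee_pos"]+[0,0,-.046],N=1)
```

```text
[(np.float64(0.03975136562500634), np.float64(-0.012491143254491917)), (np.float64(0.03974535686289015), np.float64(0.013889926547026393))]
[(np.float64(0.027583081585783837), np.float64(-0.01268969508106022)), (np.float64(0.02757364329203204), np.float64(0.014106353089718233))]
plate end 0.06481284807328347 0.0011084452888736485 (65 if centred) [0.46862388 0.29739244 0.09096405] yaw 146.92371999995885
rows 2 offset [0.8, -0.0, 23.0] rot [0.05, 0.02, 0.01]
```

Emit:
servo_tool:
  moves:
    - {"grip": 1,"offset": [0.3,0.3,10],"rotation": [0,0,0]}
    - {"grip": 1,"offset": [0.3,0,8],"rotation": [0,0,0]}
    - {"grip": 1,"offset": [0.1,0,4],"rotation": [0,0,0]}
    - {"grip": 1,"offset": [0.1,0,4],"rotation": [0,0,0]}
    - {"grip": 1,"offset": [0.1,0,3],"rotation": [0,0,0]}
    - {"grip": 1,"offset": [0,0,0],"rotation": [0,0,0]}
  newtons: 60

```text
t: 15.4
ee_pos: [0.4619, 0.3013, 0.2508]
eef_rot: [0.284, 0.959, -0.005, 0.016]
contact_force: [-1.7, -1.5, -0.1]
opening: 0.0166
finger_force: 60.0
```

Emit:
servo_tool:
  moves:
    - {"grip": 1,"offset": [0.1,0,3],"rotation": [0,0,0]}
    - {"grip": 1,"offset": [0.1,0,3],"rotation": [0,0,0]}
    - {"grip": 1,"offset": [0,0,0],"rotation": [0,0,0]}

```text
t: 15.65
ee_pos: [0.4629, 0.3015, 0.247]
eef_rot: [0.284, 0.959, -0.005, 0.017]
contact_force: [-2.2, -3.8, 7.3]
opening: 0.017
finger_force: 60.0
```

Emit:
servo_tool:
  moves:
    - {"grip": 1,"offset": [0.1,-0.4,2],"rotation": [0,0,0]}
    - {"grip": 1,"offset": [0.1,-0.4,2],"rotation": [0,0,0]}
    - {"grip": 1,"offset": [0,0,0],"rotation": [0,0,0]}

```text
t: 15.9
ee_pos: [0.4625, 0.3008, 0.2431]
eef_rot: [0.284, 0.959, -0.004, 0.018]
contact_force: [-1.2, -3.3, 6.0]
opening: 0.0164
finger_force: 60.0
```

Emit:
servo_tool:
  moves:
    - {"grip": 1,"offset": [0.1,0,2],"rotation": [0,0,0]}
    - {"grip": 1,"offset": [0.1,0,2],"rotation": [0,0,0]}
    - {"grip": 1,"offset": [0,0,0],"rotation": [0,0,0]}

```text
t: 16.15
ee_pos: [0.4617, 0.3006, 0.2374]
eef_rot: [0.284, 0.959, -0.005, 0.017]
contact_force: [1.2, -2.8, -0.9]
opening: 0.0162
finger_force: 60.0
```

Emit:
servo_tool:
  moves:
    - {"grip": 1,"offset": [0.1,0,2],"rotation": [0,0,0]}
    - {"grip": 1,"offset": [0,0,1.5],"rotation": [0,0,0]}
    - {"grip": 1,"offset": [0,0,0],"rotation": [0,0,0]}

```text
t: 16.4
ee_pos: [0.4617, 0.3006, 0.2341]
eef_rot: [0.284, 0.959, -0.005, 0.016]
contact_force: [-0.8, -3.9, 4.2]
opening: 0.0165
finger_force: 60.0
```

Emit:
servo_tool:
  moves:
    - {"grip": 1,"offset": [0,0,1],"rotation": [0,0,0]}
    - {"grip": 1,"offset": [0,0,0],"rotation": [0,0,0]}

```text
t: 16.57
ee_pos: [0.4619, 0.3007, 0.234]
eef_rot: [0.284, 0.959, -0.006, 0.016]
contact_force: [-2.8, -6.0, 10.8]
opening: 0.0167
finger_force: 60.0
```

Emit:
servo_tool:
  moves:
    - {"grip": 1,"offset": [0,-0.5,1],"rotation": [0,0,0]}
    - {"grip": 1,"offset": [0,0,0],"rotation": [0,0,0]}

```text
t: 16.73
ee_pos: [0.4618, 0.3005, 0.234]
eef_rot: [0.284, 0.959, -0.005, 0.016]
contact_force: [-6.2, -4.5, 16.5]
opening: 0.0167
finger_force: 60.0
```

Run:
```python
from h import *
s=robot.get_state();print(s["ee_pos"],s["contact_force"],s["torque"])
c=cam("wrist",s);im=robot.grab_frame("wrist");cv2.imwrite("pics/w9.png",im[:,:,::-1])
k=np.radians(146.9);v=np.r_[np.cos(k),np.sin(k),0]
R=Ro.from_quat(s["eef_rot"]).as_matrix();g=s["ee_pos"]+R@[0,0,.191];g[2]=.043;print("grasp",g)
for d in(.048,.056,.099):print(d,proj(c,g+v*d))
x=281
for r in range(10,160,4):print(r,im[r,x].tolist(),end=";")
```

```text
[0.46184726 0.30052531 0.23395174] [-6.22268745 -4.51988391 16.50785245] [-0.90170617  1.14923025 -0.07111852]
grasp [0.46721752 0.29688607 0.043     ]
0.048 [281.05716651 171.35964556]
0.056 [281.06985205 156.34776457]
0.099 [281.14382461  68.80970088]
10 [152, 152, 155];14 [151, 151, 155];18 [152, 152, 155];22 [155, 155, 158];26 [150, 150, 154];30 [150, 149, 153];34 [151, 149, 153];38 [151, 151, 155];42 [153, 153, 157];46 [156, 156, 160];50 [154, 154, 158];54 [152, 152, 156];58 [152, 151, 155];62 [186, 183, 184];66 [187, 186, 190];70 [187, 186, 191];74 [187, 186, 190];78 [188, 187, 191];82 [187, 187, 191];86 [188, 187, 191];90 [188, 187, 191];94 [188, 187, 191];98 [188, 186, 191];102 [188, 187, 191];106 [188, 187, 191];110 [188, 187, 191];114 [188, 188, 192];118 [189, 188, 192];122 [188, 187, 192];126 [188, 188, 192];130 [188, 188, 192];134 [188, 187, 192];138 [123, 121, 130];142 [102, 100, 112];146 [102, 100, 112];150 [102, 100, 112];154 [123, 70, 76];158 [175, 54, 56];
```

Seated: force rose to 16 N with no further travel. Relieve the load, open and back off.

Emit:
servo_tool:
  moves:
    - {"grip": 1,"offset": [0,0,-1.5],"rotation": [0,0,0]}
    - {"grip": 0.5,"offset": [0,0,0],"rotation": [0,0,0]}
    - {"grip": 0.5,"offset": [0,0,0],"rotation": [0,0,0]}
    - {"grip": 0.5,"offset": [0,0,0],"rotation": [0,0,0]}
    - {"grip": 0.5,"offset": [0,0,0],"rotation": [0,0,0]}
    - {"grip": 0.5,"offset": [0,0,-5],"rotation": [0,0,0]}

```text
t: 17.28
ee_pos: [0.4606, 0.3003, 0.2373]
eef_rot: [0.284, 0.959, -0.006, 0.015]
contact_force: [0.5, 0.0, 0.4]
opening: 0.0456
finger_force: 0.0
```

Emit:
servo_tool:
  moves:
    - {"grip": 0.5,"offset": [0,0,-15],"rotation": [0,0,0]}
    - {"grip": 0.5,"offset": [0,0,-30],"rotation": [0,0,0]}
    - {"grip": 0.5,"offset": [0,0,-35],"rotation": [0,0,0]}
    - {"grip": 0.5,"offset": [0,0,-35],"rotation": [0,0,0]}
    - {"grip": 0.5,"offset": [-25,0,-25],"rotation": [0,0,0]}
    - {"grip": 0.5,"offset": [-25,0,0],"rotation": [0,0,0]}
    - {"grip": 0.5,"offset": [-10,0,0],"rotation": [0,0,0]}
    - {"grip": 0.5,"offset": [0,0,0],"rotation": [0,0,0]}

```text
t: 17.95
ee_pos: [0.5085, 0.2693, 0.3803]
eef_rot: [0.285, 0.958, -0.005, 0.016]
contact_force: [-0.5, -0.1, -1.0]
opening: 0.0467
finger_force: 0.0
```

Run:
```python
from h import *
s,w=grab("wrist","w10.png");print(s["ee_pos"],s["contact_force"],s["opening"]);_,sc=grab("scene","s10.png");_,sd=grab("side","d10.png")
c=cam("wrist",s)
k=np.radians(146.9);v=np.r_[np.cos(k),np.sin(k),0];C=np.array([.4672,.2969,.043])
for d in(-.056,-.048,0,.048,.056,.099):print(d,(proj(c,C+v*d)-[160,40])*5/3, (proj(c,C+v*d+[0,0,.012])-[160,40])*5/3)
a=cv2.resize(w[40:280,160:400,::-1],(400,400),interpolation=cv2.INTER_CUBIC)
b=cv2.resize(sc[130:190,270:330,::-1],(400,400),interpolation=cv2.INTER_CUBIC)
cv2.imwrite("pics/m10.png",np.hstack([a,b]))
cs=cam("scene")
for d in(-.056,.056,.099):print("scene",d,(proj(cs,C+v*d)-[270,130])*400/60)
```

```text
[0.50849832 0.26933852 0.38034362] [-0.48831716 -0.09906278 -1.02226991] 0.04672534568689958
-0.056 [202.6343801  263.74910039] [202.66222272 268.18736095]
-0.048 [202.61981691 251.00598384] [202.64730129 254.99685612]
0 [202.52831465 170.9394749 ] [202.55338334 171.97362324]
0.048 [202.4290987   84.12331751] [202.45122554  81.66638946]
0.056 [202.41174379  68.93738886] [202.43332144  65.83921314]
0.099 [202.31408767 -16.51388311] [202.33238225 -23.39077539]
scene -0.056 [296.4761934  251.99777226]
scene 0.056 [170.93452596 117.3031065 ]
scene 0.099 [125.33738062  68.38156214]
```

View pics/m10.png

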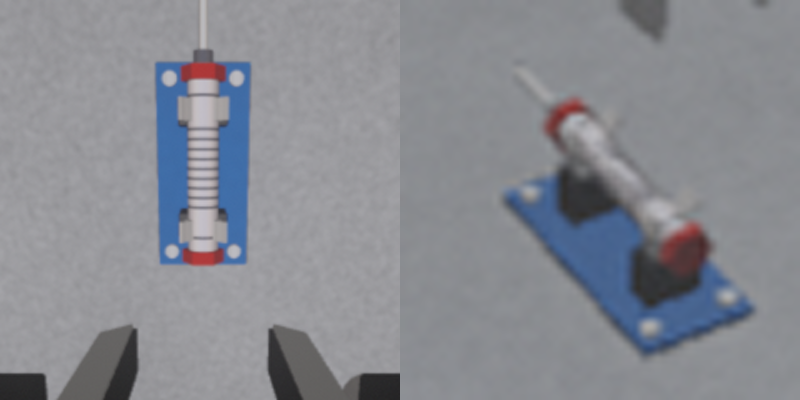

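The final view shows the probe level in both clips. The collars are at the seated prediction to within about 2 mm, and the gripper is clear. Handing in.

```bash
python3 -c "from rig import robot;print(robot.hand_in())"
```

```text
the job is handed in; nothing more can be done
None
```

The smaller silver/red probe was run along the whole joint line from left to right at about 2 cm/s in light contact, then pressed home in both spring clips. The job was handed in at about 18 s, with the mug, jar and sleeves never approached.

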